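# Close the bails of the supply crate and stack the tray on them

## Robot

A 7-joint arm with a two-finger parallel gripper is mounted at the origin on the work surface. World frame = base frame: x ahead of the robot, y to its left, z up, the work surface at z = 0. Lengths are in mm, angles in rad, forces in N, time in s.
With the tool pointing down it reaches from about 400 to 900 mm from the base axis. Payload 5.6 kg.
Tool frame: the origin (TCP) lies on the centre line of the jaws, within the pads' length; the fingertips stand 8 mm ahead of it and the grasp point (between the pads) lies 11 mm behind it (env.tip_reach is the distance from the TCP to the fingertips, in mm); z points along the fingers, y is the line along which they close (so a half turn about z gives the same grasp; the last joint's range is limited). The gripper opens to 92 mm and grips with 3 to 60 N. Pads are 20 mm wide; open, the fingers measure 128 mm over their backs; the gripper's body (75 mm by 189 mm) begins 69 mm behind the grasp point.
Start: joints at [1.193, 0.468, -0.012, 1.603, 0.006, 1.071, -0.056], TCP at [213.536, -613.931, 222.592] pointing down, gripper open.
Joint ranges: [-2.53, 2.53], [-0.31, 2.02], [-1.57, 1.55], [0.28, 2.44], [-1.29, 4.43], [0.15, 1.84], [-2.92, 2.92]. Speed limits (rad/s): [2.57, 2.57, 3.14, 3.14, 3.14, 3.14, 3.14].

## Interface

Orientations are given as a rotation vector (axis times angle).
In Python, from bench import env gives the robot as it stands.
- The arm moves only by the tool step_arm, never from a script. Its argument "motion" is a list of rows, each an object with "rot": the turn, a rotation vector about the tool's x, y, z in rad, a list of three; "dp": the shift along the tool's x, y, z in mm, a list of three; "claw": the gripper command: -1 is shut, 1 is fully open, values between are in proportion. In form: [{"rot": [wx, wy, wz], "dp": [x, y, z], "claw": claw}, ...]. A call has 1 to 20 rows; each row shifts and turns the commanded pose from where the row before left it, along the tool's axes as they then stand; what a row does not reach is not made up. A row lasts 1/12 s, in which the tool goes at most 41.7 mm and 7.16 degrees, less where a joint would pass 70% of its speed; a pose out of reach is approached as far as the arm can. A call with a gripper value outside its range is refused whole. The fingers move at their own pace and stop on an object; "force" is the grip in N (left out, the last holds). Time passes only in rows, so rows that do not move let the fingers close. It gives the time, the measured TCP pose, the force, the opening and the grip force at its end, in the units of the state.
- env.get_obs(): the state, without advancing time (a new reading comes with each control period).
- env.snapshot(name): name is "scene" or "top" or "wrist"; returns (picture, depth): 480x640x3 uint8, red, green, blue; 480x640 float32, mm along the optical axis (not along the pixel's ray), 0 where there is no reading.
- env.camera_model(name): a dict with "intrinsics" (3x3 intrinsics, pixels), "rvec" (rotation vector, rad) and "tvec" (3), from world to camera coordinates, as OpenCV has them. Camera axes: x right, y down, z forward; pixel columns grow to the right and rows downward; lengths in mm; the calibration is good to about 2 mm. The wrist camera is an equidistant fisheye: a pixel r from the principal point sees the ray r / f radians off the axis. A picture is of the moment at which its call begins: read the wrist's pose just before it. camera_model takes no time and is no camera call; for the wrist camera it gives the pose at the moment of the call.
- env.finish_job(): hands the job in; it is judged then, once.
The state is a dict: "time_s": time; "qpos": joint angles; "joint_velocities": joint speeds; "effort": joint torques, N m; "position": TCP position; "tcp_rot": TCP orientation; "force": force on the tool from outside, world axes, zero at the start; "ft_torque": the same for the moment, N m; "grip_width": finger opening in mm; "gripper_force": force on a finger pad.
Only numpy, scipy, OpenCV 4.12 (cv2) and the standard library are available. Lean on these libraries where they do the work, as an engineer would, in place of code of your own. Each camera call takes 0.05 s, during which the arm holds its last target. There are 200 camera calls.

## Task

Pack up the drawing table: first swing both steel bails of the teal crate right over, from their hanging-out position until they lie across its open top. Then reach in under the board's lamp, take the white tray by its red handle, lift it off while it is still parallel to the sloping board so that its ribs do not drag over the taped-down drawing, and stack it level, centred and square on the two bails with each bail in its groove, letting go only once it stands there. Do not knock the tray against the board or lamp, and leave the ink jar, the water cup and the paint tin as they are.

Things in the scene. Friction and masses are not known exactly. Their poses are not given: they have to be found in the camera images.
- crate: teal plastic stack-and-nest crate, loose, about 1.8 kg with sketchbooks and pens in it (up to 60 mm above the table); outside 180 (x) x 240 (y) x 100 mm high, walls 5 mm. Origin at the centre of its underside, z up. It has a U-shaped bail of 8 mm round steel wire at each short end, +y (left) and -y (right)
- bail_left (a joint): angle of the left (+y) bail. 0 = fully out: bar outside the end wall, 15 degrees below the pivot's level; grows as the bar goes up and over inwards; 3.05 rad = fully in: bar on the rim across the opening, its centre 104 mm above the crate's underside, 56 mm from its middle. A little stiff: about 2.5 N at the bar moves it and it stays where left
- bail_right (a joint): the same for the right (-y) bail, mirrored: 0 = fully out, 3.05 rad = fully in, grows as the bar goes up and over inwards
- bail_left_bar (a point): middle of the left bail's straight crossbar, on the wire's centre line; x along the bar, which is 191 mm long, lies along the crate's x and is 55 mm from the pivot axis. It can be pinched from above and turns between the fingers
- bail_right_bar (a point): the same for the right bail's crossbar
- bail_left_pivot (a point): point on the left bail's pivot axis midway between its legs, 85 mm above the crate's underside, 108 mm from its middle; axes are the crate's (pivot axis along x). The legs run outside the long walls, wire centres 95.5 mm from the middle
- bail_right_pivot (a point): the same for the right bail
- tray_handle (a point): centre of the white tray's red handle bar; axes are the tray's: y along the bar, z square to the tray's floor. Bar 16 mm thick (x), 116 long (92 free between its posts), 22 high; 15 mm free below it to the level of the wall tops. Tray loose, about 0.35 kg with what stays in it, 150 (x) x 210 (y) mm, walls up to 47 mm above its base
- tray_base (a point): centre of the tray's underside at the foot of its ribs, 73 mm below the handle's centre; axes are the tray's. Two pairs of 7 mm high ribs form two grooves along x, 24 mm wide, 56 mm either side of the middle, for the bails. Properly stacked it is 101 mm above the crate's underside. The tray is the same either way round
- easel: wooden tabletop drawing board stand, fixed, 260 mm wide (its y); origin on the table 45 mm towards the robot from below the tray's handle, its x runs level towards the high edge
- board_face: the drawing board's upper face, 240 (up the slope) x 260 mm, sloping 25 degrees, a drawing taped on it. Origin at the face's centre, x up the slope, y level, z square to the face. The tray's ribs lie flat on it; its long side leans on an 18 mm high aluminium ledge along the low edge
- ink_jar: ink jar with brass-coloured cap, diameter 52, height 72 mm; origin under its centre
- water_cup: blue-green cup, diameter 72, height 85 mm; origin under its centre
- paint_tin: flat black paint tin with coloured pans, 110 (x) x 72 (y) x 20 mm; origin under its centre
- tray: the white tray with the red handle (see tray_handle); origin at tray_base
- board_lamp: drafting lamp fixed on the board: trough-shaped white head, 233 mm long (y), on two stems at the board's top edge. Origin and axes as board_face; the head spans x 87 to 137 mm and z 158 to 213 mm there, so it overhangs: a gripper standing upright over the tray's handle runs into it, one square to the board passes in front of it (118 mm from the handle's middle plane)

How it is judged:
By the outcome, as a careful person would: the job done as asked, in the order asked, and still so for the second after the job is handed in, with the robot touching nothing.
It also fails if it takes over 72 s, if anything falls off the work surface, if the arm or the gripper's body presses on something with over 40 N, if the wrist force passes 120 N, or if a joint passes its speed limit or range.

## Working session

There is one attempt and no reset: what is moved stays moved. The work goes in short steps, Python scripts to look and compute and a tool call to move; the robot and the scene stay as the last step left them, time stands still between calls to the robot, and variables do not carry over. Pictures are saved under pics/ and viewed, at most 10 in all, crops included, and the job is handed in when it is done.

Besides the shell and the picture viewer there is one more tool, called after "Request:" as name([rows], argument=value, ...), one row to a line, values as JSON. step_arm: Moves the arm, as the interface text tells. Its arguments: {"type":"object","properties":{"motion":{"type":"array","items":{"type":"object","properties":{"rot":{"type":"array","items":{"type":"number"}},"dp":{"type":"array","items":{"type":"number"}},"claw":{"type":"number"}}}},"force":{"type":"number"}},"required":["motion"]}

```bash
mkdir -p pics; ls
cat > h.py <<'E'
import numpy as np,cv2
from scipy.spatial.transform import Rotation as R
from bench import env
def cloud(name):
    im,d=env.snapshot(name); m=env.camera_model(name)
    K=np.array(m["intrinsics"]);Rm=R.from_rotvec(np.ravel(m["rvec"])).as_matrix();t=np.ravel(m["tvec"])
    v,u=np.mgrid[0:480,0:640]
    p=np.stack([(u-K[0,2])/K[0,0]*d,(v-K[1,2])/K[1,1]*d,d],-1)
    w=(p-t)@Rm; w[d==0]=np.nan
    return im,w
E
python3 - <<'E'
from h import *
for n in("scene","top"):
    im,w=cloud(n); cv2.imwrite(f"pics/{n}0.png",im[:,:,::-1]); np.savez(f"{n}0.npz",im=im,w=w)
    m=env.camera_model(n); print(n,m)
print(env.get_obs())
E
```

```text
pics
scene {'intrinsics': array([[458.81264758,   0.        , 317.28918763],
       [  0.        , 458.81264758, 236.75759205],
       [  0.        ,   0.        ,   1.        ]]), 'rvec': array([ 1.28651406,  2.34956842, -0.84119559]), 'tvec': array([ 315.61194971, -336.65814641, 1541.45686642])}
top {'intrinsics': array([[495.23398896,   0.        , 311.97623334],
       [  0.        , 495.23398896, 229.75092408],
       [  0.        ,   0.        ,   1.        ]]), 'rvec': array([ 2.16731633, -2.1774302 ,  0.09977616]), 'tvec': array([   1.82581518,  602.52554429, 1024.20936071])}
{'time_s': 0.1, 'qpos': array([ 1.19296845,  0.4682892 , -0.01158916,  1.60352254,  0.00602182,
        1.07142619, -0.05629373]), 'joint_velocities': array([-8.31242029e-04, -1.97403572e-03,  7.33663477e-04, -2.13231560e-05,
        4.35607022e-04, -6.66230456e-05,  3.98655603e-04]), 'effort': array([ 4.09920140e-04, -5.21640837e+01, -1.28590173e-02, -2.44367337e+01,
       -5.68489032e-02,  1.40159845e-02,  3.53387156e-05]), 'position': array([ 213.34703197, -613.44128582,  221.73927102]), 'tcp_rot': array([-3.09614813e+00, -5.23140339e-01,  6.39044367e-04]), 'force': array([0.43540196, 0.05201637, 0.23994098]), 'ft_torque': array([-0.00930842, -0.02716693,  0.0465624 ]), 'gripper_force': 0.0, 'grip_width': 91.69087967667203}
```

View pics/scene0.png

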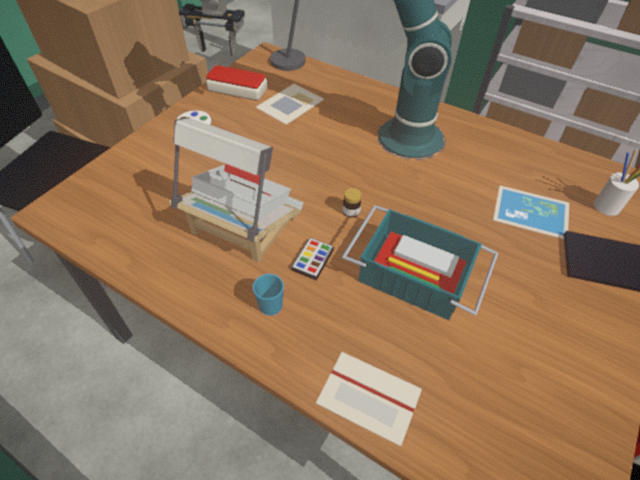

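View pics/top0.png

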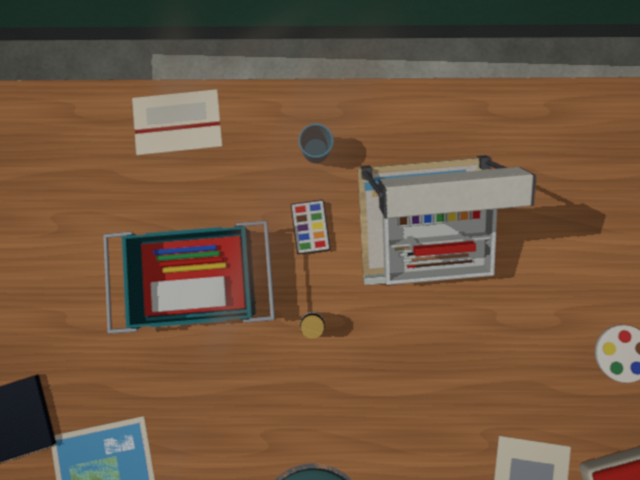

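The scene view shows the crate at (420,260) with both bails out, the easel with tray and lamp at (240,190), and the jar, tin and cup between them. In the top view the crate is at (187,277), the red handle at (445,249), the lamp head at (460,190), the jar at (312,325), the tin at (310,227) and the cup at (316,141).

Run:
```python
from h import *
for n in("scene","top"):
    z=np.load(n+"0.npz");im=z["im"].astype(int);w=z["w"]
    hsv=cv2.cvtColor(z["im"],cv2.COLOR_RGB2HSV).astype(int)
    H,S,V=hsv[...,0],hsv[...,1],hsv[...,2]
    X,Y,Z=w[...,0],w[...,1],w[...,2]
    print(n,"table z",np.nanmedian(Z[(X>300)&(X<800)&(abs(Y)<500)&(abs(Z)<10)]))
    # crate rim
    m=(H>80)&(H<100)&(S>100)&(Z>92)&(Z<110)&(X>300)&(X<900)&(Y>100)
    q=w[m]; print("rim",len(q),cv2.minAreaRect(q[:,:2].astype(np.float32)),np.median(q[:,2]))
    # bails: grey
    m=(S<70)&(V>90)&(Z>55)&(Z<110)&(Y>60)&(Y<480)&(X>350)&(X<800)
    q=w[m];print("grey",len(q),np.c_[q.min(0),q.max(0)] if len(q) else 0)
    for s in(1,):
        c=q[:,1].mean()
        for g in(q[q[:,1]>c+110],q[q[:,1]<c-110]):
            if len(g)>5:print(" bail",len(g),np.median(g,0),cv2.minAreaRect(g[:,:2].astype(np.float32)))
    # handle
    m=((H<8)|(H>172))&(S>150)&(Z>100)&(Z<250)&(Y<0)&(Y>-500)&(X>300)
    q=w[m];print("handle",len(q),q.min(0),q.max(0),np.median(q,0),cv2.minAreaRect(q[:,:2].astype(np.float32)))
    np.save(n+"_handle.npy",q)
    # jar tin cup
    for nm,(x0,x1,y0,y1) in dict(jar=(430,560,-80,70),tin=(560,740,-60,60),cup=(740,900,-90,60)).items():
        m=(Z>10)&(X>x0)&(X<x1)&(Y>y0)&(Y<y1); q=w[m]
        if len(q):
            zt=np.percentile(q[:,2],98);print(nm,zt,cv2.minAreaRect(q[:,:2].astype(np.float32)))
```

```text
scene table z -0.06777349194259083
rim 541 ((509.34442138671875, 246.12245178222656), (185.61502075195312, 240.5967254638672), 4.287551403045654) 99.43489369811952
grey 997 [[397.68895663 619.11231267]
 [ 72.90512959 419.33935546]
 [ 55.00248172 104.27800693]]
 bail 371 [525.65714901 405.34257207  81.57475472] ((497.657470703125, 389.9186096191406), (200.022216796875, 48.894500732421875), 2.9545540809631348)
 bail 369 [540.20872956  91.29441949  85.65114778] ((519.8348999023438, 111.44319152832031), (198.4792938232422, 76.56587982177734), 0.15824654698371887)
handle 216 [ 554.0056296  -307.72608552  130.51002543] [ 574.04358789 -200.97024715  152.11713942] [ 564.55093178 -251.74404546  141.59317293] ((564.5936279296875, -254.44435119628906), (14.044419288635254, 106.71733856201172), 5.94791316986084)
jar 43.165484481901444 ((494.6756896972656, 7.574256896972656), (46.63510513305664, 129.13816833496094), 89.137939453125)
tin 23.405098805721675 ((614.7865600585938, 3.0505638122558594), (112.93377685546875, 72.74075317382812), 7.314289093017578)
cup 86.51354723304794 ((785.2064819335938
[... 562 characters left out ...]
, 103.66009521484375), (198.88128662109375, 51.72244644165039), 0.8401446342468262)
handle 622 [ 542.99255466 -330.15140583  104.78828192] [ 630.55413762 -192.31543328  153.90133643] [ 555.7251908  -254.31261998  146.07112378] ((568.08447265625, -271.8870849609375), (61.40847396850586, 158.6635284423828), 28.883790969848633)
jar 33.26345556377859 ((494.99005126953125, 6.518321990966797), (129.95281982421875, 53.430091857910156), 0.15380939841270447)
tin 23.053053532211948 ((611.5165405273438, 4.701202392578125), (110.00714111328125, 71.8559341430664), 7.266949653625488)
cup 86.58170011249629 ((782.4291381835938, -8.045047760009766), (71.05125427246094, 69.95233154296875), 30.953432083129883)
```

Run:
```python
import cv2,numpy as np
a=cv2.imread("pics/top0.png");b=cv2.imread("pics/scene0.png")
A=cv2.resize(a[140:300,340:550],None,fx=3.5,fy=3.5,interpolation=cv2.INTER_CUBIC)
cv2.imwrite("pics/t_tray.png",A)
```

```text
(no output)
```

View pics/t_tray.png

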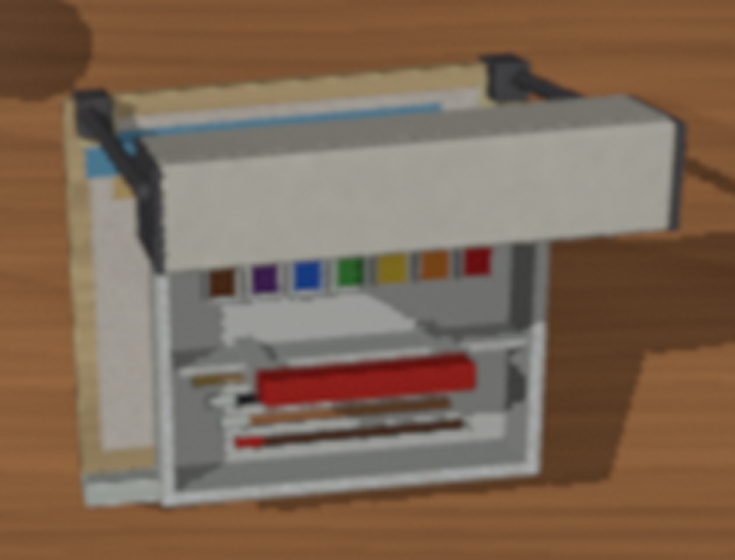

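The crop shows the red handle from (260,385) to (470,370), with the lamp head in front of the tray's upper half. The tray sits toward the right side of the board. Next I fit the poses more precisely.

Run:
```python
from h import *
from scipy.optimize import minimize
def yawM(a): return R.from_euler('z',a).as_matrix()
for n in("scene","top"):
    z=np.load(n+"0.npz");w=z["w"];hsv=cv2.cvtColor(z["im"],cv2.COLOR_RGB2HSV).astype(int)
    H,S,V=hsv[...,0],hsv[...,1],hsv[...,2];X,Y,Z=w[...,0],w[...,1],w[...,2]
    print(n)
    m=(S<70)&(V>90)&(Z>55)&(Z<110)&(Y>60)&(Y<480)&(X>350)&(X<800); q=w[m]
    yaw=np.radians(4.0); c=np.array([507,247,0])
    l=(q-c)@yawM(yaw)
    for s in(1,-1):
        g=l[(s*l[:,1]>140)&(abs(l[:,0])<85)]
        p=np.polyfit(g[:,0],g[:,1],1); r=l[(s*l[:,1]>125)]
        print(" bar",s,len(g),"y@0",p[1],"yawerr",-np.degrees(np.arctan(p[0])),"z",np.median(g[:,2]),np.percentile(g[:,2],95),"x",np.percentile(r[:,0],[1,99]))
    # rim walls
    m=(H>80)&(H<100)&(S>100)&(Z>92)&(Z<110)&(X>300)&(X<900)&(Y>100);l=(w[m]-c)@yawM(yaw)
    for ax,o,h in((0,1,90),(1,0,120)):
        for s in(1,-1):
            g=l[(abs(s*l[:,ax]-h+2.5)<9)&(abs(l[:,o])<70)]
            p=np.polyfit(g[:,o],g[:,ax],1);print(" rim","xy"[ax],s,len(g),p[1],"ang",np.degrees(p[0]),g[:,2].mean())
    # tray
    m=((H<8)|(H>172))&(S>150)&(Z>120)&(Z<250)&(Y<-150)&(Y>-350)&(X>300)&(X<590)
    q=w[m]; q=q[abs(q[:,0]-np.median(q[:,0]))<25]
    d=q-q.mean(0);u,s,vt=np.linalg.svd(d,full_matrices=False);a=vt[0]*np.sign(vt[0][1]);print(" handle axis",a,"yaw",np.degrees(np.arctan2(-a[0],a[1])))
    M=yawM(np.radians(5.5))@R.from_euler('y',-25,degrees=True).as_matrix()
    l=(q-np.array([560,-254,140]))@M
    print(" handle local pct x",np.percentile(l[:,0],[1,5,50,95,99]),"y",np.percentile(l[:,1],[0,1,99,100]),"z",np.percentile(l[:,2],[1,50,95,99]))
    # tray wall tops: white, near z=-26
    L=(w-np.array([560,-254,140]))@M
    m=(S<40)&(V>120)&(abs(L[...,2]+26)<8)&(abs(L[...,0])<85)&(abs(L[...,1])<118)
    l=L[m];print(" wall",len(l),"x",np.percentile(l[:,0],[1,99]),"y",np.percentile(l[:,1],[1,99]),"z",np.median(l[:,2]))
    g=l[l[:,0]<-65];g=g[abs(g[:,1])<95]
    if len(g)>10: p=np.polyfit(g[:,1],g[:,0],1);print("  low wall x",p[1],"ang",np.degrees(p[0]),g[:,2].mean())
    for s in(1,-1):
        g=l[(s*l[:,1]>92)&(l[:,0]>-70)&(l[:,0]<30)]
        if len(g)>10: p=np.polyfit(g[:,0],g[:,1],1);print("  side",s,len(g),p[1],"ang",np.degrees(p[0]))
    # jar top
    m=(Z>62)&(Z<80)&(abs(Y)<60)&(X>380)&(X<560);q=w[m]
    if len(q):print(" jar",cv2.minAreaRect(q[:,:2].astype(np.float32)))
```

```text
scene
 bar 1 204 y@0 161.73814893651073 yawerr -0.5440967007176982 z 81.091602762801 83.80285986660593 x [-97.60219129  99.80986339]
 bar -1 163 y@0 -162.76866165240511 yawerr -0.4734568899187811 z 84.84770524695922 87.74535889161521 x [-95.93446425 101.31705692]
 rim x 1 158 90.56511233873101 ang -0.8492305410385946 99.54732091518024
 rim x -1 56 -85.52781669387542 ang -0.6526042236308414 99.17881881352322
 rim y 1 93 116.90073273205505 ang 0.41783166415078277 99.43302937220213
 rim y -1 119 -117.74818648711214 ang 0.3279170912424475 99.1277474575491
 handle axis [-0.09066993  0.99586602  0.00546147] yaw 5.202226656230459
 handle local pct x [-0.22133034  1.38120508  5.5381682   8.20286437  9.12661499] y [-54.25550403 -50.37708673  50.50437655  52.50482727] z [-10.31343956  -0.40390124   7.68270824   9.32352361]
 wall 525 x [-77.82271862  78.12135391] y [-105.07934161  110.05721545] z -28.94231408261039
  low wall x -73.40163961140016 ang 0.179807412373836 -30.35421522026873
  side 1 60 107.19781357079744 ang 0.024257414031207142
  side -1 69 -100.33019868816409 ang 0.29694044758167
[... 627 characters left out ...]
01 ang -0.025175173553253473 99.04964052258181
 handle axis [-0.07499131  0.99718349  0.00117719] yaw 4.300725931135061
 handle local pct x [-10.79421066  -9.15905882  -0.86850329   4.44329577   5.0912505 ] y [-53.60035089 -51.5822591   61.04437907  62.14372401] z [-3.19196121  8.32272978 11.25818685 12.63380012]
 wall 855 x [-82.66237343  52.25339239] y [-103.53303401  112.51950245] z -28.29702727641198
  low wall x -78.04916072237296 ang 0.805241561769076 -28.1632067271278
  side 1 184 108.80605789150353 ang -0.7419126730081811
  side -1 150 -99.55435966990846 ang -0.030132590614085544
 jar ((403.9321594238281, 1.7631206512451172), (44.07149124145508, 45.85078048706055), 89.04220581054688)
```

```bash
cat >> h.py <<'E'
C=np.array([507.4,247.2,0.]);CY=4.45; T0=np.array([558.5,-250.2,137.8]);TY=5.0
def Rz(a): return R.from_euler('z',a,degrees=True)
Rbail=Rz(CY)*R.from_euler('x',180,degrees=True)      # tool x=+crate x, y=-crate y, z down
Rtray=Rz(TY)*R.from_euler('y',-25,degrees=True)*R.from_matrix(np.array([[0,1,0],[1,0,0],[0,0,-1.]]))
Rplace=Rz(CY)*R.from_matrix(np.array([[0,1,0],[1,0,0],[0,0,-1.]]))
def cw(l,c=None): return (C if c is None else c)+Rz(CY).apply(l)
def mv(p,Rt):
    "print rot (tool now) and dp in target tool frame (rotate first), and dp in the current frame"
    o=env.get_obs();Rc=R.from_rotvec(o["tcp_rot"]);d=np.array(p)-o["position"]
    rv=(Rc.inv()*Rt).as_rotvec()
    print("t",round(o["time_s"],2),"pos",o["position"].round(1),"rot",rv.round(4),"|",np.degrees(np.linalg.norm(rv)).round(2),"dp_tgt",Rt.inv().apply(d).round(1),"dp_cur",Rc.inv().apply(d).round(1),np.linalg.norm(d).round(1))
E
python3 -c "
from h import *
p=cw([0,-162,170]);print(p);mv(p,Rbail)"
```

```text
[519.96943282  85.68836154 170.        ]
t 0.1 pos [ 213.3 -613.4  221.7] rot [-0.0016  0.0003  0.2571] | 14.73 dp_tgt [ 359.9 -673.2   51.7] dp_cur [ 519.3 -559.5   52.6] 765.2
```

Request:
step_arm([
  {"rot": [0,0,0.0857],"dp": [0,0,0],"claw": 1},
  {"rot": [0,0,0.0857],"dp": [0,0,0],"claw": 1},
  {"rot": [0,0,0.0857],"dp": [0,0,0],"claw": 1},
  {"rot": [0,0,0],"dp": [17.5,-33,0],"claw": 1},
  {"rot": [0,0,0],"dp": [17.5,-33,0],"claw": 1},
  {"rot": [0,0,0],"dp": [17.5,-33,0],"claw": 1},
  {"rot": [0,0,0],"dp": [17.5,-33,0],"claw": 1},
  {"rot": [0,0,0],"dp": [17.5,-33,0],"claw": 1},
  {"rot": [0,0,0],"dp": [17.5,-33,0],"claw": 1},
  {"rot": [0,0,0],"dp": [17.5,-33,0],"claw": 1},
  {"rot": [0,0,0],"dp": [17.5,-33,0],"claw": 1},
  {"rot": [0,0,0],"dp": [17.5,-33,0],"claw": 1},
  {"rot": [0,0,0],"dp": [17.5,-33,0],"claw": 1},
  {"rot": [0,0,0],"dp": [17.5,-33,0],"claw": 1},
  {"rot": [0,0,0],"dp": [17.5,-33,0],"claw": 1},
  {"rot": [0,0,0],"dp": [17.5,-33,0],"claw": 1},
  {"rot": [0,0,0],"dp": [17.5,-33,0],"claw": 1},
  {"rot": [0,0,0],"dp": [17.5,-33,0],"claw": 1},
  {"rot": [0,0,0],"dp": [17.5,-33,0],"claw": 1},
  {"rot": [0,0,0],"dp": [17.5,-33,0],"claw": 1},
])

```text
time_s: 1.77
position: [466.8, -29.8, 222.5]
tcp_rot: [3.139, 0.122, -0.0]
force: [1.0, -0.7, -0.3]
grip_width: 91.8
gripper_force: 0.0
```

```bash
python3 -c "
from h import *
p=cw([0,-162,170]);mv(p,Rbail);print(env.get_obs()['qpos'].round(2))"
```

```text
t 1.77 pos [466.8 -29.8 222.5] rot [ 0.0002  0.0001 -0.0002] | 0.02 dp_tgt [  62.  -111.1   52.5] dp_cur [  62.  -111.1   52.5] 137.6
[ 0.33  0.19 -0.38  2.01  0.08  0.96 -1.58]
```

Request:
step_arm([
  {"rot": [0,0,0],"dp": [12.4,-22.2,10.5],"claw": -0.1},
  {"rot": [0,0,0],"dp": [12.4,-22.2,10.5],"claw": -0.1},
  {"rot": [0,0,0],"dp": [12.4,-22.2,10.5],"claw": -0.1},
  {"rot": [0,0,0],"dp": [12.4,-22.2,10.5],"claw": -0.1},
  {"rot": [0,0,0],"dp": [12.4,-22.3,10.5],"claw": -0.1},
  {"rot": [0,0,0],"dp": [0,0,0],"claw": -0.1},
])

```text
time_s: 2.27
position: [519.7, 89.0, 168.1]
tcp_rot: [-3.136, -0.131, 0.004]
force: [0.2, 0.4, 0.6]
grip_width: 53.9
gripper_force: 0.0
```

Run:
```python
from h import *
mv(cw([0,-162,80]),Rbail)
m=env.camera_model("wrist");im,d=env.snapshot("wrist");K=np.array(m["intrinsics"])
# project predicted bar points
Rm=R.from_rotvec(np.ravel(m["rvec"]));t=np.ravel(m["tvec"])
cv2.imwrite("pics/w1.png",im[:,:,::-1])
for l in([0,-162,82],[60,-162,82],[-60,-162,82],[0,-120,100],[0,120,100]):
    p=Rm.apply(cw(l))+t;th=np.arctan2(np.hypot(*p[:2]),p[2]);ph=np.arctan2(p[1],p[0])
    print(l,K[0,2]+K[0,0]*th*np.cos(ph),K[1,2]+K[1,1]*th*np.sin(ph))
```

```text
t 2.27 pos [519.7  89.  168.1] rot [-0.003   0.0021  0.006 ] | 0.4 dp_tgt [ 0.   3.4 88.1] dp_cur [ 0.2  3.6 88.1] 88.2
[0, -162, 82] 318.92468350112824 248.39930179339294
[60, -162, 82] 319.74930419742816 161.65039571461355
[-60, -162, 82] 318.02625197955916 324.7456197570142
[0, -120, 100] 255.15984182929878 255.71119208775997
[0, 120, 100] -4.447056116764145 249.8534492262675
```

View pics/w1.png

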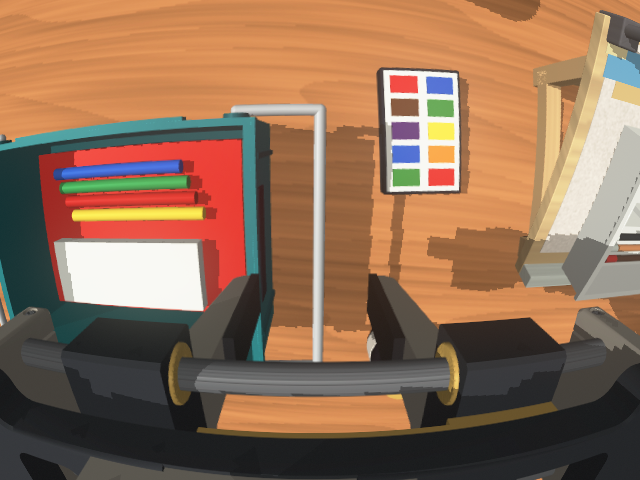

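The wrist view shows the right bail's bar as a vertical line at column 319, rows 107 to 360. That matches the prediction of 319. I'll descend on it.

Request:
step_arm([
  {"rot": [0,0,0.006],"dp": [0,3.4,8],"claw": -0.1},
  {"rot": [0,0,0],"dp": [0,0,18],"claw": -0.1},
  {"rot": [0,0,0],"dp": [0,0,18],"claw": -0.1},
  {"rot": [0,0,0],"dp": [0,0,18],"claw": -0.1},
  {"rot": [0,0,0],"dp": [0,0,16],"claw": -0.1},
  {"rot": [0,0,0],"dp": [0,0,10],"claw": -0.1},
  {"rot": [0,0,0],"dp": [0,0,0],"claw": -0.1},
  {"rot": [0,0,0],"dp": [0,0,0],"claw": -1},
  {"rot": [0,0,0],"dp": [0,0,0],"claw": -1},
  {"rot": [0,0,0],"dp": [0,0,0],"claw": -1},
  {"rot": [0,0,0],"dp": [0,0,0],"claw": -1},
  {"rot": [0,0,0],"dp": [0,0,0],"claw": -1},
], force=10)

```text
time_s: 3.32
position: [520.5, 84.1, 83.0]
tcp_rot: [-3.135, -0.114, -0.004]
force: [-1.5, 11.7, -0.4]
grip_width: 10.2
gripper_force: 5.5
```

Run:
```python
from h import *
mv(cw([0,-162,79]),Rbail);o=env.get_obs();print(o["force"],o["grip_width"],o["gripper_force"])
print("local",Rz(-CY).apply(o["position"]-C))
a=np.arctan2(-3,54.9);A=np.linspace(a,np.pi-.0916-.26-0*a,1)
# arc in tool frame (tool y=-crate y => inward(+crate y) is -tool y; up = -tool z)
th0=-0.055; th=np.linspace(th0,3.05-np.radians(15),17)
y=55*np.cos(th);z=55*np.sin(th)
print(th[-1]);print(np.c_[np.diff(y),-np.diff(z)].round(1).tolist())
```

```text
t 3.32 pos [520.5  84.1  83. ] rot [-0.0045 -0.0027 -0.005 ] | 0.41 dp_tgt [-0.4 -1.7  4. ] dp_cur [-0.5 -1.7  4. ] 4.4
[-1.53518688 11.70520427 -0.42568452] 10.18197111379375 5.455407053232193
local [   0.44708599 -163.67671872   83.01730307]
2.7882006122008502
[[-0.3, -9.8], [-2.0, -9.5], [-3.7, -9.0], [-5.2, -8.2], [-6.6, -7.2], [-7.8, -5.9], [-8.7, -4.4], [-9.3, -2.8], [-9.7, -1.1], [-9.7, 0.6], [-9.5, 2.3], [-8.9, 4.0], [-8.1, 5.5], [-7.0, 6.8], [-5.7, 7.9], [-4.2, 8.8]]
```

Request:
step_arm([
  {"rot": [0,0,0],"dp": [0,0,0],"claw": -1},
  {"rot": [0,0,0],"dp": [0,0,0],"claw": -1},
  {"rot": [0,0,0],"dp": [0,0,0],"claw": -1},
])

```text
time_s: 3.57
position: [520.5, 84.8, 83.0]
tcp_rot: [-3.135, -0.116, -0.004]
force: [-1.2, 8.2, 0.2]
grip_width: 7.7
gripper_force: 10.0
```

Run:
```python
from h import *
for i in range(2):
  mv(cw([0,-162,79]),Rbail);o=env.get_obs();print(o["force"],o["grip_width"],o["gripper_force"],Rz(-CY).apply(o["position"]-C))
```

```text
t 3.57 pos [520.5  84.8  83. ] rot [-0.0046 -0.0027 -0.0034] | 0.36 dp_tgt [-0.5 -0.9  4. ] dp_cur [-0.5 -0.9  4. ] 4.2
[-1.16912666  8.18071429  0.19290911] 7.692264304394397 9.999988451600075 [   0.45787498 -162.90909562   83.02772446]
t 3.57 pos [520.5  84.8  83. ] rot [-0.0046 -0.0027 -0.0034] | 0.36 dp_tgt [-0.5 -0.9  4. ] dp_cur [-0.5 -0.9  4. ] 4.2
[-1.16912666  8.18071429  0.19290911] 7.692264304394397 9.999988451600075 [   0.45787498 -162.90909562   83.02772446]
```

Request:
step_arm([
  {"rot": [0,0,0],"dp": [-0.3,-0.3,-9.0],"claw": -1},
  {"rot": [0,0,0],"dp": [0,-2.0,-9.5],"claw": -1},
  {"rot": [0,0,0],"dp": [0,-3.7,-9.0],"claw": -1},
  {"rot": [0,0,0],"dp": [0,-5.2,-8.2],"claw": -1},
  {"rot": [0,0,0],"dp": [0,-6.6,-7.2],"claw": -1},
  {"rot": [0,0,0],"dp": [0,-7.8,-5.9],"claw": -1},
  {"rot": [0,0,0],"dp": [0,-8.7,-4.4],"claw": -1},
  {"rot": [0,0,0],"dp": [0,-9.3,-2.8],"claw": -1},
  {"rot": [0,0,0],"dp": [0,-9.7,-1.1],"claw": -1},
  {"rot": [0,0,0],"dp": [0,0,0],"claw": -1},
])

```text
time_s: 4.4
position: [516.0, 134.9, 140.8]
tcp_rot: [3.138, 0.114, 0.001]
force: [-4.2, -0.0, 8.1]
grip_width: 7.5
gripper_force: 10.0
```

Run:
```python
from h import *
mv(cw([0,-56,104]),Rbail);o=env.get_obs();print(o["force"],o["grip_width"],o["gripper_force"],Rz(-CY).apply(o["position"]-C))
```

```text
t 4.4 pos [516.  134.9 140.8] rot [ 0.0011 -0.0006 -0.0049] | 0.29 dp_tgt [  0.2 -56.7  36.8] dp_cur [ -0.1 -56.7  36.8] 67.6
[-4.24136266 -0.03880807  8.12503874] 7.525628239739794 9.997301995754242 [  -0.1786882  -112.66289132  140.83666842]
```

Request:
step_arm([
  {"rot": [0,0,0],"dp": [0,-9.7,-0.2],"claw": -1},
  {"rot": [0,0,0],"dp": [0,-9.7,1.8],"claw": -1},
  {"rot": [0,0,0],"dp": [0,-9.0,3.6],"claw": -1},
  {"rot": [0,0,0],"dp": [0,-8.4,5.2],"claw": -1},
  {"rot": [0,0,0],"dp": [0,-7.3,6.6],"claw": -1},
  {"rot": [0,0,0],"dp": [0,-6.0,7.7],"claw": -1},
  {"rot": [0,0,0],"dp": [0,-4.6,8.7],"claw": -1},
  {"rot": [0,0,0],"dp": [0,-1.5,3.5],"claw": -1},
  {"rot": [0,0,0],"dp": [0,0,0],"claw": -1},
  {"rot": [0,0,0],"dp": [0,0,0],"claw": -1},
])

```text
time_s: 5.23
position: [512.4, 189.8, 101.6]
tcp_rot: [-3.14, -0.112, -0.0]
force: [2.9, -1.1, -0.2]
grip_width: 7.3
gripper_force: 10.0
```

Run:
```python
from h import *
mv(cw([0,-56,104]),Rbail);o=env.get_obs();print(o["force"],o["grip_width"],o["gripper_force"],Rz(-CY).apply(o["position"]-C))
```

```text
t 5.23 pos [512.4 189.8 101.6] rot [-0.     -0.0003 -0.0062] | 0.36 dp_tgt [-0.5 -1.6 -2.4] dp_cur [-0.5 -1.6 -2.4] 2.9
[ 2.93093777 -1.05688989 -0.21639703] 7.308459665624294 9.999775886535645 [  0.50765184 -57.56830447 101.55557432]
```

Request:
step_arm([
  {"rot": [0,0,0],"dp": [0,-0.8,2],"claw": -1},
  {"rot": [0,0,0],"dp": [0,-0.8,2],"claw": -1},
  {"rot": [0,0,0],"dp": [0,0,0],"claw": -1},
  {"rot": [0,0,0],"dp": [0,0,0],"claw": -1},
])

```text
time_s: 5.57
position: [513.0, 190.0, 99.1]
tcp_rot: [3.138, 0.11, 0.002]
force: [-0.6, -6.4, 10.8]
grip_width: 7.5
gripper_force: 10.0
```

Run:
```python
from h import *
o=env.get_obs();print(o["force"],o["grip_width"],o["gripper_force"],Rz(-CY).apply(o["position"]-C))
```

```text
[-0.59642563 -6.40823566 10.76163883] 7.528207900183531 10.001106932759285 [  1.12322463 -57.49319464  99.12798812]
```

Request:
step_arm([
  {"rot": [0,0,0],"dp": [0,0,-1.5],"claw": -0.1},
  {"rot": [0,0,0],"dp": [0,0,0],"claw": -0.1},
  {"rot": [0,0,0],"dp": [0,0,0],"claw": -0.1},
  {"rot": [0,0,0],"dp": [0,0,0],"claw": -0.1},
  {"rot": [0,0,0],"dp": [0,0,-10],"claw": -0.1},
  {"rot": [0,0,0],"dp": [0,0,-20],"claw": -0.1},
  {"rot": [0,0,0],"dp": [0,0,-30],"claw": -0.1},
  {"rot": [0,0,0],"dp": [0,-22,-10],"claw": -0.1},
  {"rot": [0,0,0],"dp": [0,-32,0],"claw": -0.1},
  {"rot": [0,0,0],"dp": [0,-32,0],"claw": -0.1},
  {"rot": [0,0,0],"dp": [0,-32,0],"claw": -0.1},
  {"rot": [0,0,0],"dp": [0,-32,0],"claw": -0.1},
  {"rot": [0,0,0],"dp": [0,-32,0],"claw": -0.1},
  {"rot": [0,0,0],"dp": [0,-22,0],"claw": -0.1},
  {"rot": [0,0,0],"dp": [0,-12,0],"claw": -0.1},
  {"rot": [0,0,0],"dp": [0,0,0],"claw": -0.1},
  {"rot": [0,0,0],"dp": [0,0,0],"claw": -0.1},
])

```text
time_s: 6.98
position: [496.3, 406.2, 169.6]
tcp_rot: [3.139, 0.113, -0.001]
force: [-0.5, -0.6, -0.3]
grip_width: 41.3
gripper_force: 0.0
```

Run:
```python
from h import *
mv(cw([0,162.5,77]),Rbail);print(env.get_obs()['qpos'].round(2))
for n in("scene","top"):
    im,w=cloud(n); cv2.imwrite(f"pics/{n}1.png",im[:,:,::-1])
    hsv=cv2.cvtColor(im,cv2.COLOR_RGB2HSV).astype(int);H,S,V=hsv[...,0],hsv[...,1],hsv[...,2];X,Y,Z=w[...,0],w[...,1],w[...,2]
    l=(w-C)@Rz(CY).as_matrix()
    m=(S<70)&(V>90)&(abs(l[...,0])<80)&(l[...,2]>98)&(l[...,2]<115)&(abs(l[...,1]+56)<12);g=l[m]
    if len(g)>5:p=np.polyfit(g[:,0],g[:,1],1);print(n,"rbar",len(g),p,np.median(g,0))
    m=(H>80)&(H<100)&(S>100)&(Z>92)&(Z<110)&(X>300)&(X<900)&(Y>100);q=l[m]
    for ax,o,h in((0,1,90),(1,0,120)):
        for s in(1,-1):
            g=q[(abs(s*q[:,ax]-h+2.5)<9)&(abs(q[:,o])<70)]
            if len(g)>8:p=np.polyfit(g[:,o],g[:,ax],1);print(" rim","xy"[ax],s,len(g),p[1].round(1),"ang",np.degrees(p[0]).round(2))
    m=(S<70)&(V>90)&(abs(l[...,0])<85)&(l[...,2]>55)&(l[...,2]<110)&(abs(l[...,1]-162)<20);g=l[m]
    if len(g)>8:p=np.polyfit(g[:,0],g[:,1],1);print(n,"lbar",len(g),p,np.median(g,0))
```

```text
t 6.98 pos [496.3 406.2 169.6] rot [ 0.001   0.0004 -0.0056] | 0.33 dp_tgt [-1.3 -3.1 92.6] dp_cur [-1.3 -3.2 92.6] 92.7
[-0.42  0.56 -0.44  1.65  0.27  1.   -2.45]
scene rbar 163 [-5.28935388e-03 -5.87272241e+01] [  5.73236278 -58.49593794 106.9972269 ]
 rim x 1 171 89.9 ang 0.16
 rim x -1 81 -86.4 ang 0.09
 rim y 1 89 114.3 ang -0.27
 rim y -1 70 -120.5 ang 0.15
scene lbar 202 [-4.67504017e-03  1.59432571e+02] [  4.59109046 159.40917846  80.96597119]
top rbar 291 [-9.11524546e-03 -5.72518930e+01] [ -0.51137255 -57.36063096 106.80604135]
 rim x 1 195 85.6 ang 0.4
 rim x -1 221 -90.0 ang 0.57
 rim y 1 266 116.1 ang -0.44
top lbar 184 [-5.41618713e-03  1.61166943e+02] [-39.94199246 161.01367377  80.53630224]
```

```bash
sed -i 's/^C=np.array.*;CY=4.45;/C=np.array([507.1,245.0,0.]);CY=4.1;/' h.py
python3 - <<'E'
from h import *
mv(cw([0,162.3,77]),Rbail)
E
```

```text
t 7.08 pos [497.2 404.7 169.7] rot [ 0.0016 -0.     -0.0022] | 0.16 dp_tgt [-1.6 -2.3 92.7] dp_cur [-1.6 -2.5 92.7] 92.7
```

Request:
step_arm([
  {"rot": [0,0,0],"dp": [-1,-3,6],"claw": -0.35},
  {"rot": [0,0,0],"dp": [0,0,18],"claw": -0.35},
  {"rot": [0,0,0],"dp": [0,0,18],"claw": -0.35},
  {"rot": [0,0,0],"dp": [0,0,18],"claw": -0.35},
  {"rot": [0,0,0],"dp": [0,0,18],"claw": -0.35},
  {"rot": [0,0,0],"dp": [0,0,14],"claw": -0.35},
  {"rot": [0,0,0],"dp": [0,0,0],"claw": -0.35},
  {"rot": [0,0,0],"dp": [0,0,0],"claw": -1},
  {"rot": [0,0,0],"dp": [0,0,0],"claw": -1},
  {"rot": [0,0,0],"dp": [0,0,0],"claw": -1},
  {"rot": [0,0,0],"dp": [0,0,0],"claw": -1},
  {"rot": [0,0,0],"dp": [0,0,0],"claw": -1},
  {"rot": [0,0,0],"dp": [0,0,0],"claw": -1},
])

```text
time_s: 8.17
position: [496.0, 408.2, 78.3]
tcp_rot: [3.137, 0.111, 0.001]
force: [0.3, -5.1, 1.2]
grip_width: 7.2
gripper_force: 10.0
```

Run:
```python
from h import *
o=env.get_obs();print(o["force"],o["grip_width"],o["gripper_force"],Rz(-CY).apply(o["position"]-C))
```

```text
[ 0.30033358 -5.12123284  1.24231555] 7.2268633550827825 10.000254437327385 [  0.61999698 163.60443907  78.26148732]
```

Run:
```python
from h import *
th=np.linspace(-.127,2.788,18);y=55*np.cos(th);z=55*np.sin(th)
print(np.c_[-np.diff(y),-np.diff(z)].round(1).tolist())
```

```text
[[-0.4, -9.4], [1.2, -9.3], [2.8, -9.0], [4.3, -8.4], [5.7, -7.5], [6.9, -6.5], [7.9, -5.2], [8.6, -3.8], [9.1, -2.2], [9.4, -0.6], [9.4, 1.0], [9.1, 2.5], [8.5, 4.1], [7.7, 5.5], [6.6, 6.7], [5.4, 7.7], [4.0, 8.5]]
```

Request:
step_arm([
  {"rot": [0,0,0],"dp": [0,-0.4,-9.4],"claw": -1},
  {"rot": [0,0,0],"dp": [0,1.2,-9.3],"claw": -1},
  {"rot": [0,0,0],"dp": [0,2.8,-9.0],"claw": -1},
  {"rot": [0,0,0],"dp": [0,4.3,-8.4],"claw": -1},
  {"rot": [0,0,0],"dp": [0,5.7,-7.5],"claw": -1},
  {"rot": [0,0,0],"dp": [0,6.9,-6.5],"claw": -1},
  {"rot": [0,0,0],"dp": [0,7.9,-5.2],"claw": -1},
  {"rot": [0,0,0],"dp": [0,8.6,-3.8],"claw": -1},
  {"rot": [0,0,0],"dp": [0,9.1,-2.2],"claw": -1},
  {"rot": [0,0,0],"dp": [0,0,0],"claw": -1},
])

```text
time_s: 9.0
position: [498.6, 364.8, 142.1]
tcp_rot: [-3.136, -0.112, -0.003]
force: [-2.8, 1.4, 10.0]
grip_width: 7.9
gripper_force: 10.0
```

Run:
```python
from h import *
o=env.get_obs();print(o["force"],o["grip_width"],o["gripper_force"],Rz(-CY).apply(o["position"]-C));mv(cw([0,56,102]),Rbail)
```

```text
[-2.76023569  1.35166852  9.98986657] 7.893823499332412 9.997211694717407 [8.86674730e-02 1.20081444e+02 1.42069749e+02]
t 9.0 pos [498.6 364.8 142.1] rot [-0.0035 -0.0022 -0.0002] | 0.24 dp_tgt [-0.1 64.1 40.1] dp_cur [-0.2 64.2 39.8] 75.6
```

Request:
step_arm([
  {"rot": [0,0,0],"dp": [0,9.4,-0.8],"claw": -1},
  {"rot": [0,0,0],"dp": [0,9.4,1.0],"claw": -1},
  {"rot": [0,0,0],"dp": [0,9.1,2.5],"claw": -1},
  {"rot": [0,0,0],"dp": [0,8.5,4.1],"claw": -1},
  {"rot": [0,0,0],"dp": [0,7.7,5.5],"claw": -1},
  {"rot": [0,0,0],"dp": [0,6.6,6.7],"claw": -1},
  {"rot": [0,0,0],"dp": [0,5.4,7.7],"claw": -1},
  {"rot": [0,0,0],"dp": [0,4.0,7.0],"claw": -1},
  {"rot": [0,0,0],"dp": [0,1.5,4.0],"claw": -1},
  {"rot": [0,0,0],"dp": [0,0,0],"claw": -1},
  {"rot": [0,0,0],"dp": [0,0,0],"claw": -1},
])

```text
time_s: 9.92
position: [503.2, 302.3, 100.8]
tcp_rot: [3.14, 0.113, 0.0]
force: [1.2, 0.0, 1.6]
grip_width: 7.3
gripper_force: 10.0
```

Run:
```python
from h import *
o=env.get_obs();print(o["force"],o["grip_width"],o["gripper_force"],Rz(-CY).apply(o["position"]-C));mv(cw([0,56,102]),Rbail)
```

```text
[1.17407102 0.04582559 1.64008217] 7.318062647944876 10.000377595424652 [  0.25120464  57.41613771 100.83925813]
t 9.92 pos [503.2 302.3 100.8] rot [ 0.0001 -0.0002  0.0002] | 0.02 dp_tgt [-0.3  1.4 -1.2] dp_cur [-0.3  1.4 -1.2] 1.8
```

Press gently to the stop, then release, rise and check.

Request:
step_arm([
  {"rot": [0,0,0],"dp": [0,0.8,2],"claw": -1},
  {"rot": [0,0,0],"dp": [0,0.8,2],"claw": -1},
  {"rot": [0,0,0],"dp": [0,0,0],"claw": -1},
  {"rot": [0,0,0],"dp": [0,0,0],"claw": -1},
])

```text
time_s: 10.25
position: [503.9, 302.3, 98.8]
tcp_rot: [-3.137, -0.113, -0.004]
force: [-1.5, 1.0, 11.3]
grip_width: 7.7
gripper_force: 10.0
```

Request:
step_arm([
  {"rot": [0,0,0],"dp": [0,0,-1.5],"claw": -0.1},
  {"rot": [0,0,0],"dp": [0,0,0],"claw": -0.1},
  {"rot": [0,0,0],"dp": [0,0,0],"claw": -0.1},
  {"rot": [0,0,0],"dp": [0,0,0],"claw": -0.1},
  {"rot": [0,0,0],"dp": [0,0,-10],"claw": -0.1},
  {"rot": [0,0,0],"dp": [0,0,-25],"claw": 0.3},
  {"rot": [0,0,0],"dp": [0,0,-35],"claw": 0.3},
  {"rot": [0,0,0],"dp": [0,0,-35],"claw": 0.3},
  {"rot": [0,0,0],"dp": [0,0,-35],"claw": 0.3},
  {"rot": [0,0,0],"dp": [0,0,-35],"claw": 0.3},
  {"rot": [0,0,0],"dp": [0,0,-20],"claw": 0.3},
  {"rot": [0,0,0],"dp": [0,0,0],"claw": 0.3},
])

```text
time_s: 11.25
position: [504.8, 302.5, 299.9]
tcp_rot: [-3.135, -0.113, -0.013]
force: [0.4, 0.4, 0.1]
grip_width: 59.9
gripper_force: 0.0
```

Run:
```python
from h import *
for n in("scene",):
    im,w=cloud(n); cv2.imwrite(f"pics/{n}2.png",im[:,:,::-1])
    hsv=cv2.cvtColor(im,cv2.COLOR_RGB2HSV).astype(int);H,S,V=hsv[...,0],hsv[...,1],hsv[...,2];X,Y,Z=w[...,0],w[...,1],w[...,2]
    l=(w-C)@Rz(CY).as_matrix()
    for s in(1,-1):
        m=(S<70)&(V>90)&(abs(l[...,0])<80)&(l[...,2]>98)&(l[...,2]<115)&(abs(l[...,1]-s*56)<12);g=l[m]
        if len(g)>5:p=np.polyfit(g[:,0],g[:,1],1);print(n,s,"bar",len(g),p,np.median(g,0))
print(env.get_obs()['qpos'].round(2))
p=T0+Rtray.apply([0,0,-150]);print(p)
mv(p,Rtray)
```

```text
scene 1 bar 178 [2.42085739e-03 5.57831279e+01] [  3.27663347  55.86963232 106.58557388]
scene -1 bar 168 [ 4.134658e-03 -5.654471e+01] [  4.47814921 -56.24466328 107.11192769]
[-0.22  0.34 -0.48  1.66  0.17  1.18 -2.24]
[ 495.34848925 -255.72504128  273.74616806]
t 11.3 pos [503.9 301.5 296.9] rot [-0.338   0.3403 -1.56  ] | 93.51 dp_tgt [-554.4  -61.5   -3.1] dp_cur [-48.4 555.3  21.8] 557.8
```

Request:
step_arm([
  {"rot": [0,0,-0.1125],"dp": [0,0,0],"claw": 0.3},
  {"rot": [0,0,-0.1125],"dp": [0,0,0],"claw": 0.3},
  {"rot": [0,0,-0.1125],"dp": [0,0,0],"claw": 0.3},
  {"rot": [0,0,-0.1125],"dp": [0,0,0],"claw": 0.3},
  {"rot": [0,0,-0.1125],"dp": [0,0,0],"claw": 0.3},
  {"rot": [0,0,-0.1125],"dp": [0,0,0],"claw": 0.3},
  {"rot": [0,0,-0.1125],"dp": [0,0,0],"claw": 0.3},
  {"rot": [0,0,-0.1125],"dp": [0,0,0],"claw": 0.3},
  {"rot": [0,0,-0.1125],"dp": [0,0,0],"claw": 0.3},
  {"rot": [0,0,-0.1125],"dp": [0,0,0],"claw": 0.3},
  {"rot": [0,0,-0.1125],"dp": [0,0,0],"claw": 0.3},
  {"rot": [0,0,-0.1125],"dp": [0,0,0],"claw": 0.3},
  {"rot": [0,0,-0.1125],"dp": [0,0,0],"claw": 0.3},
  {"rot": [0,0,-0.1125],"dp": [0,0,0],"claw": 0.3},
  {"rot": [0,0,0],"dp": [0,0,0],"claw": 0.3},
])

```text
time_s: 12.55
position: [502.2, 300.2, 292.1]
tcp_rot: [-2.131, -2.306, 0.005]
force: [0.0, -0.4, -0.3]
grip_width: 59.6
gripper_force: 0.0
```

Run:
```python
from h import *
mv(T0+Rtray.apply([0,0,-150]),Rtray);print(env.get_obs()['qpos'].round(2))
```

```text
t 12.55 pos [502.2 300.2 292.1] rot [-0.4396  0.0026 -0.0081] | 25.19 dp_tgt [-553.2  -57.9   -6.7] dp_cur [-553.6  -50.6   19. ] 556.2
[-0.    0.41 -0.78  1.65  0.3   1.21 -0.77]
```

Request:
step_arm([
  {"rot": [-0.11,0.0006,-0.002],"dp": [0,0,0],"claw": 0.3},
  {"rot": [-0.11,0.0006,-0.002],"dp": [0,0,0],"claw": 0.3},
  {"rot": [-0.11,0.0006,-0.002],"dp": [0,0,0],"claw": 0.3},
  {"rot": [-0.11,0.0006,-0.002],"dp": [0,0,0],"claw": 0.3},
  {"rot": [0,0,0],"dp": [-36,-3.8,-0.4],"claw": 0.3},
  {"rot": [0,0,0],"dp": [-36,-3.8,-0.4],"claw": 0.3},
  {"rot": [0,0,0],"dp": [-36,-3.8,-0.4],"claw": 0.3},
  {"rot": [0,0,0],"dp": [-36,-3.8,-0.4],"claw": 0.3},
  {"rot": [0,0,0],"dp": [-36,-3.8,-0.4],"claw": 0.3},
  {"rot": [0,0,0],"dp": [-36,-3.8,-0.4],"claw": 0.3},
  {"rot": [0,0,0],"dp": [-36,-3.8,-0.4],"claw": 0.3},
  {"rot": [0,0,0],"dp": [-36,-3.8,-0.4],"claw": 0.3},
  {"rot": [0,0,0],"dp": [-36,-3.8,-0.4],"claw": 0.3},
  {"rot": [0,0,0],"dp": [-36,-3.8,-0.4],"claw": 0.3},
  {"rot": [0,0,0],"dp": [-36,-3.8,-0.4],"claw": 0.3},
  {"rot": [0,0,0],"dp": [-36,-3.8,-0.4],"claw": 0.3},
  {"rot": [0,0,0],"dp": [-36,-3.8,-0.4],"claw": 0.3},
  {"rot": [0,0,0],"dp": [-36,-3.8,-0.4],"claw": 0.3},
  {"rot": [0,0,0],"dp": [-36,-3.8,-0.4],"claw": 0.3},
  {"rot": [0,0,0],"dp": [0,0,0],"claw": 0.3},
])

```text
time_s: 14.22
position: [492.9, -249.5, 273.6]
tcp_rot: [1.913, 2.053, 0.459]
force: [0.5, -0.0, 1.3]
grip_width: 59.8
gripper_force: 0.0
```

Run:
```python
from h import *
mv(T0+Rtray.apply([0,0,-150]),Rtray);print(env.get_obs()['qpos'].round(2))
m=env.camera_model("wrist");im,d=env.snapshot("wrist");K=np.array(m["intrinsics"])
Rm=R.from_rotvec(np.ravel(m["rvec"]));t=np.ravel(m["tvec"])
M=Rz(TY)*R.from_euler('y',-25,degrees=True)
im=im[:,:,::-1].copy()
for l in([0,0,11],[8,58,11],[-8,58,11],[8,-58,11],[-8,-58,11],[-75,105,-26],[75,105,-26],[-75,-105,-26],[75,-105,-26]):
    p=Rm.apply(M.apply(l)+T0)+t;th=np.arctan2(np.hypot(*p[:2]),p[2]);ph=np.arctan2(p[1],p[0])
    u,v=K[0,2]+K[0,0]*th*np.cos(ph),K[1,2]+K[1,1]*th*np.sin(ph);print(l,u.round(1),v.round(1))
    cv2.circle(im,(int(round(u)),int(round(v))),3,(0,255,0),1)
cv2.imwrite("pics/w2.png",im)
```

```text
t 14.22 pos [ 492.9 -249.5  273.6] rot [ 0.0029  0.0064 -0.0153] | 0.96 dp_tgt [-6.5  1.8  0.7] dp_cur [-6.4  1.9  0.8] 6.7
[ 0.66  0.09 -0.12  2.06 -0.4   0.66  0.89]
[0, 0, 11] 314.3 236.7
[8, 58, 11] 323.2 167.3
[-8, 58, 11] 303.4 167.6
[8, -58, 11] 324.2 299.5
[-8, -58, 11] 306.3 299.8
[-75, 105, -26] 229.9 116.1
[75, 105, -26] 394.7 113.6
[-75, -105, -26] 243.6 325.9
[75, -105, -26] 387.4 323.6
```

View pics/w2.png

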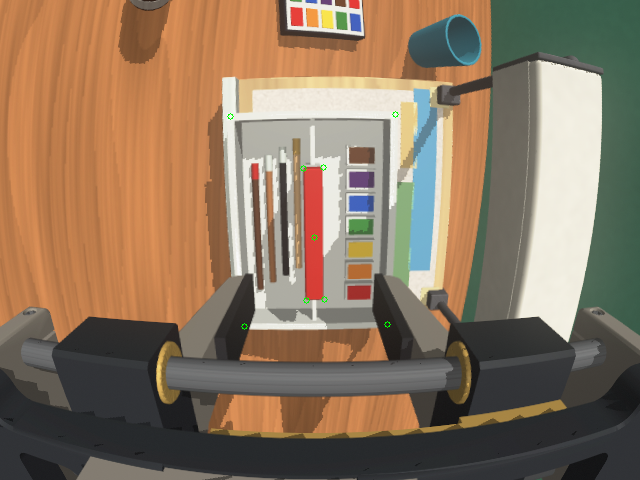

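The wrist view shows the red handle's corners at about (304,167) to (323,300), matching the overlaid predictions. The lamp is clear on the right at columns 490 to 600. I'll go in square to the board.

Request:
step_arm([
  {"rot": [0.003,0.006,-0.015],"dp": [-6.5,1.8,0],"claw": 0.3},
  {"rot": [0,0,0],"dp": [0,0,15],"claw": 0.3},
  {"rot": [0,0,0],"dp": [0,0,15],"claw": 0.3},
  {"rot": [0,0,0],"dp": [0,0,15],"claw": 0.3},
  {"rot": [0,0,0],"dp": [0,0,15],"claw": 0.3},
  {"rot": [0,0,0],"dp": [0,0,15],"claw": 0.3},
  {"rot": [0,0,0],"dp": [0,0,15],"claw": 0.3},
  {"rot": [0,0,0],"dp": [0,0,15],"claw": 0.3},
  {"rot": [0,0,0],"dp": [0,0,15],"claw": 0.3},
  {"rot": [0,0,0],"dp": [0,0,0],"claw": 0.3},
  {"rot": [0,0,0],"dp": [0,0,0],"claw": 0.3},
])

```text
time_s: 15.18
position: [546.6, -241.5, 165.7]
tcp_rot: [1.888, 2.087, 0.464]
force: [0.0, -0.3, 0.5]
grip_width: 59.7
gripper_force: 0.0
```

Run:
```python
from h import *
mv(T0+Rtray.apply([0,0,10]),Rtray);print(env.get_obs()['qpos'].round(2))
```

```text
t 15.18 pos [ 546.6 -241.5  165.7] rot [-0.0013 -0.0076  0.011 ] | 0.77 dp_tgt [-9.7 -1.7 40. ] dp_cur [-10.   -1.8  40. ] 41.2
[ 0.63  0.32 -0.16  2.07 -0.45  0.43  0.96]
```

Request:
step_arm([
  {"rot": [0,0,0],"dp": [0,0,0],"claw": 0.3},
  {"rot": [0,0,0],"dp": [0,0,0],"claw": 0.3},
  {"rot": [0,0,0],"dp": [0,0,0],"claw": 0.3},
])

```text
time_s: 15.43
position: [547.2, -243.3, 167.7]
tcp_rot: [1.885, 2.084, 0.463]
force: [-0.6, 0.6, 0.6]
grip_width: 59.5
gripper_force: 0.0
```

Run:
```python
from h import *
mv(T0+Rtray.apply([0,0,10]),Rtray);print(env.get_obs()['joint_velocities'].round(3))
```

```text
t 15.43 pos [ 547.2 -243.3  167.7] rot [ 0.0017 -0.0042  0.0117] | 0.72 dp_tgt [-7.8 -3.  41.6] dp_cur [-8.  -3.2 41.6] 42.5
[ 0.002  0.002 -0.    -0.001  0.    -0.001  0.004]
```

Request:
step_arm([
  {"rot": [0.001,-0.004,0.012],"dp": [-4,-1.3,0],"claw": 0.3},
  {"rot": [0,0,0],"dp": [-4,-1.3,5],"claw": 0.3},
  {"rot": [0,0,0],"dp": [0,0,8],"claw": 0.3},
  {"rot": [0,0,0],"dp": [0,0,8],"claw": 0.3},
  {"rot": [0,0,0],"dp": [0,0,8],"claw": 0.3},
  {"rot": [0,0,0],"dp": [0,0,0],"claw": 0.3},
  {"rot": [0,0,0],"dp": [0,0,0],"claw": 0.3},
])

```text
time_s: 16.02
position: [557.6, -249.7, 138.2]
tcp_rot: [1.901, 2.075, 0.461]
force: [-0.3, 0.4, 0.1]
grip_width: 59.8
gripper_force: 0.0
```

Run:
```python
from h import *
mv(T0+Rtray.apply([0,0,10]),Rtray);print(env.get_obs()['force'])
```

```text
t 16.02 pos [ 557.6 -249.7  138.2] rot [-0.0018 -0.0027 -0.0003] | 0.18 dp_tgt [-0.6  0.6 10.7] dp_cur [-0.6  0.7 10.7] 10.8
[-0.34567503  0.40580152  0.10440712]
```

Request:
step_arm([
  {"rot": [0,0,0],"dp": [-0.6,0.6,6],"claw": 0.3},
  {"rot": [0,0,0],"dp": [0,0,4.5],"claw": 0.3},
  {"rot": [0,0,0],"dp": [0,0,0],"claw": 0.3},
  {"rot": [0,0,0],"dp": [0,0,0],"claw": -0.5},
  {"rot": [0,0,0],"dp": [0,0,0],"claw": -0.5},
  {"rot": [0,0,0],"dp": [0,0,0],"claw": -0.5},
  {"rot": [0,0,0],"dp": [0,0,0],"claw": -0.5},
  {"rot": [0,0,0],"dp": [0,0,0],"claw": -0.6},
  {"rot": [0,0,0],"dp": [0,0,0],"claw": -0.6},
  {"rot": [0,0,0],"dp": [0,0,0],"claw": -0.7},
  {"rot": [0,0,0],"dp": [0,0,0],"claw": -0.7},
  {"rot": [0,0,0],"dp": [0,0,0],"claw": -1},
  {"rot": [0,0,0],"dp": [0,0,0],"claw": -1},
  {"rot": [0,0,0],"dp": [0,0,0],"claw": -1},
], force=10)

```text
time_s: 17.18
position: [561.7, -250.5, 129.7]
tcp_rot: [1.901, 2.074, 0.46]
force: [-5.8, 0.2, 2.5]
grip_width: 16.4
gripper_force: 10.0
```

Run:
```python
from h import *
mv(T0+Rtray.apply([0,0,11]),Rtray);o=env.get_obs();print(o['force'],o['grip_width'],o['gripper_force'])
```

```text
t 17.18 pos [ 561.7 -250.5  129.7] rot [-0.0018 -0.0016 -0.0008] | 0.15 dp_tgt [0.5 0.5 2.3] dp_cur [0.5 0.5 2.3] 2.4
[-5.84754807  0.16857795  2.54066858] 16.352485237387853 9.998541623353958
```

Request:
step_arm([
  {"rot": [0,0,0],"dp": [0,0,0],"claw": -1},
  {"rot": [0,0,0],"dp": [0,0,0],"claw": -1},
  {"rot": [0,0,0],"dp": [0,0,-2],"claw": -1},
  {"rot": [0,0,0],"dp": [0,0,-3],"claw": -1},
  {"rot": [0,0,0],"dp": [0,0.5,-4],"claw": -1},
  {"rot": [0,0,0],"dp": [0,0.5,-5],"claw": -1},
  {"rot": [0,0,0],"dp": [0,0,-5],"claw": -1},
  {"rot": [0,0,0],"dp": [0,0,-5],"claw": -1},
  {"rot": [0,0,0],"dp": [0,0,0],"claw": -1},
  {"rot": [0,0,0],"dp": [0,0,0],"claw": -1},
], force=35)

```text
time_s: 18.02
position: [553.7, -251.4, 152.9]
tcp_rot: [1.899, 2.072, 0.46]
force: [0.5, 0.9, -2.7]
grip_width: 15.5
gripper_force: 35.0
```

Run:
```python
from h import *
mv(T0+Rtray.apply([0,0,-89]),Rtray);o=env.get_obs();print(o['force'],o['grip_width'],o['gripper_force'],o['ft_torque'])
im,d=env.snapshot("wrist");cv2.imwrite("pics/w3.png",im[:,:,::-1])
```

```text
t 18.02 pos [ 553.7 -251.4  152.9] rot [ 0.0004 -0.0004  0.    ] | 0.03 dp_tgt [  0.8  -1.9 -73.3] dp_cur [  0.9  -1.9 -73.3] 73.3
[ 0.50663852  0.90835492 -2.72875941] 15.518574881618632 34.997504353523254 [-0.09846664  0.7289683   0.03248975]
```

View pics/w3.png

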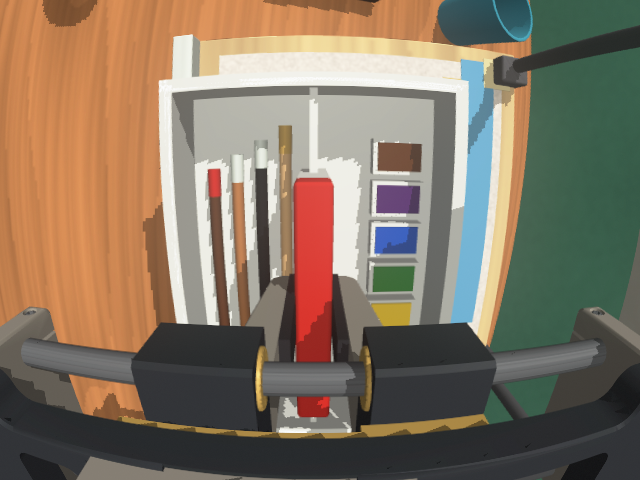

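The view shows the tray clear of the board in the gripper, with the handle at columns 296 to 333 and the drawing and lamp free. I'll go on lifting square to the board.

Request:
step_arm([
  {"rot": [0,0,0],"dp": [0,0,-10],"claw": -1},
  {"rot": [0,0,0],"dp": [0,0,-12],"claw": -1},
  {"rot": [0,0,0],"dp": [0,0,-12],"claw": -1},
  {"rot": [0,0,0],"dp": [0,0,-12],"claw": -1},
  {"rot": [0,0,0],"dp": [0,0,-12],"claw": -1},
  {"rot": [0,0,0],"dp": [0,-5,-14],"claw": -1},
  {"rot": [0,0,0],"dp": [0,-10,-16],"claw": -1},
  {"rot": [0,0,0],"dp": [0,-16,-16],"claw": -1},
  {"rot": [0,0,0],"dp": [0,-16,-16],"claw": -1},
  {"rot": [0,0,0],"dp": [0,-16,-16],"claw": -1},
  {"rot": [0,0,0],"dp": [0,-12,-12],"claw": -1},
  {"rot": [0,0,0],"dp": [0,-5,-5],"claw": -1},
  {"rot": [0,0,0],"dp": [0,0,0],"claw": -1},
  {"rot": [0,0,0],"dp": [0,0,0],"claw": -1},
])

```text
time_s: 19.23
position: [417.4, -263.5, 258.0]
tcp_rot: [1.898, 2.072, 0.46]
force: [-0.9, -0.1, -4.5]
grip_width: 15.7
gripper_force: 35.0
```

Run:
```python
from h import *
mv(cw([0,0,260]),Rplace);o=env.get_obs();print(o['force'],o['grip_width'],o['gripper_force'],o["qpos"].round(2))
```

```text
t 19.23 pos [ 417.4 -263.5  258. ] rot [ 0.4372 -0.0033  0.0155] | 25.06 dp_tgt [500.8 125.9  -2. ] dp_cur [498.7 122.   54.7] 516.4
[-0.91923229 -0.14087103 -4.48307305] 15.711720328368008 34.99750256538391 [ 0.78  0.02 -0.1   2.17 -0.49  0.68  1.12]
```

Request:
step_arm([
  {"rot": [0.0729,-0.0005,0.0026],"dp": [0,0,0],"claw": -1},
  {"rot": [0.0729,-0.0005,0.0026],"dp": [0,0,0],"claw": -1},
  {"rot": [0.0729,-0.0005,0.0026],"dp": [0,0,0],"claw": -1},
  {"rot": [0.0729,-0.0005,0.0026],"dp": [0,0,0],"claw": -1},
  {"rot": [0.0729,-0.0005,0.0026],"dp": [0,0,0],"claw": -1},
  {"rot": [0.0729,-0.0005,0.0026],"dp": [0,0,0],"claw": -1},
  {"rot": [0,0,0],"dp": [0,0,0],"claw": -1},
  {"rot": [0,0,0],"dp": [15,4,0],"claw": -1},
  {"rot": [0,0,0],"dp": [25,6,0],"claw": -1},
  {"rot": [0,0,0],"dp": [28,7,0],"claw": -1},
  {"rot": [0,0,0],"dp": [28,7,0],"claw": -1},
  {"rot": [0,0,0],"dp": [28,7,0],"claw": -1},
  {"rot": [0,0,0],"dp": [28,7,0],"claw": -1},
  {"rot": [0,0,0],"dp": [28,7,0],"claw": -1},
  {"rot": [0,0,0],"dp": [28,7,0],"claw": -1},
  {"rot": [0,0,0],"dp": [28,7,0],"claw": -1},
  {"rot": [0,0,0],"dp": [28,7,0],"claw": -1},
  {"rot": [0,0,0],"dp": [28,7,0],"claw": -1},
  {"rot": [0,0,0],"dp": [20,5,0],"claw": -1},
  {"rot": [0,0,0],"dp": [10,3,0],"claw": -1},
])

```text
time_s: 20.9
position: [474.7, 67.4, 257.4]
tcp_rot: [-2.133, -2.302, -0.005]
force: [-0.1, 0.5, -4.5]
grip_width: 15.9
gripper_force: 35.0
```

Run:
```python
from h import *
mv(cw([0,0,240]),Rplace);o=env.get_obs();print(o['force'],o["qpos"].round(2))
```

```text
t 20.9 pos [474.7  67.4 257.4] rot [ 0.0001 -0.0046  0.0046] | 0.37 dp_tgt [174.8  45.   17.4] dp_cur [174.5  45.8  18.2] 181.4
[-0.07903738  0.52881921 -4.53362942] [ 0.17  0.17 -0.41  1.95  0.07  1.04 -0.2 ]
```

Request:
step_arm([
  {"rot": [0,-0.0046,0.0046],"dp": [10,2.5,0],"claw": -1},
  {"rot": [0,0,0],"dp": [22,5.6,2],"claw": -1},
  {"rot": [0,0,0],"dp": [26,6.8,3],"claw": -1},
  {"rot": [0,0,0],"dp": [26,6.8,3],"claw": -1},
  {"rot": [0,0,0],"dp": [26,6.8,3],"claw": -1},
  {"rot": [0,0,0],"dp": [26,6.8,3],"claw": -1},
  {"rot": [0,0,0],"dp": [22,5.7,3],"claw": -1},
  {"rot": [0,0,0],"dp": [12,3,0],"claw": -1},
  {"rot": [0,0,0],"dp": [0,0,0],"claw": -1},
  {"rot": [0,0,0],"dp": [0,0,0],"claw": -1},
  {"rot": [0,0,0],"dp": [0,0,0],"claw": -1},
  {"rot": [0,0,0],"dp": [0,0,0],"claw": -1},
])

```text
time_s: 21.9
position: [507.3, 234.3, 240.0]
tcp_rot: [2.147, 2.291, -0.006]
force: [-0.1, 0.7, -3.7]
grip_width: 15.7
gripper_force: 35.0
```

Run:
```python
from h import *
mv(cw([0,0,240]),Rplace);o=env.get_obs();P=o["position"];Rc=R.from_rotvec(o["tcp_rot"])
for n in("scene","top"):
    im,w=cloud(n);cv2.imwrite(f"pics/{n}3.png",im[:,:,::-1])
    hsv=cv2.cvtColor(im,cv2.COLOR_RGB2HSV).astype(int);H,S,V=hsv[...,0],hsv[...,1],hsv[...,2]
    L=(w-P)@Rc.as_matrix()  # tool frame; tray y=tool x, tray x=tool y, wall tops at tool z=26-11=15
    m=(S<50)&(V>100)&(abs(L[...,2]-15)<5)&(abs(L[...,0])<118)&(abs(L[...,1])<88);l=L[m]
    print(n,len(l),np.median(l[:,2]))
    for ax,o_,h in((0,1,105),(1,0,75)):
        for s in(1,-1):
            g=l[(s*l[:,ax]>h-12)&(abs(l[:,o_])<h*0+60)]
            if len(g)>8:
                p=np.polyfit(g[:,o_],g[:,ax],1);print("  tray edge tool","xy"[ax],s,len(g),np.percentile(s*g[:,ax],[5,50,97]).round(1),"ang",np.degrees(p[0]).round(2),"z",g[:,2].mean().round(1),"zslope",np.degrees(np.polyfit(g[:,o_],g[:,2],1)[0]).round(2))
    l=(w-C)@Rz(CY).as_matrix()
    m=(S<70)&(V>90)&(l[...,2]>97)&(l[...,2]<112);
    for s in(1,-1):
        g=l[m&(abs(l[...,0])<80)&(abs(l[...,1]-s*56)<12)]
        if len(g)>8: print("  bar",s,len(g),np.polyfit(g[:,0],g[:,1],1),np.median(g[:,2]))
    m=(H>80)&(H<100)&(S>100)&(l[...,2]>92)&(l[...,2]<110);q=l[m]
    for ax,o_,h in((0,1,90),(1,0,120)):
        for s in(1,-1):
            g=q[(abs(s*q[:,ax]-h+2.5)<9)&(abs(q[:,o_])<100)]
            if len(g)>8:p=np.polyfit(g[:,o_],g[:,ax],1);print("  rim","xy"[ax],s,len(g),p[1].round(1),"ang",np.degrees(p[0]).round(2))
```

```text
t 21.9 pos [507.3 234.3 240. ] rot [-0.0013  0.0041 -0.0066] | 0.45 dp_tgt [10.7  0.5  0. ] dp_cur [10.7  0.5 -0. ] 10.7
scene 769 17.74260205121055
  tray edge tool x 1 119 [ 99.5 102.6 106. ] ang -0.02 z 18.0 zslope -0.1
  tray edge tool x -1 115 [102.5 105.6 109.2] ang -0.32 z 17.3 zslope -0.04
  tray edge tool y 1 176 [72.2 76.5 80.4] ang -0.06 z 17.7 zslope 0.24
  tray edge tool y -1 47 [68.5 73.1 77.7] ang -0.71 z 18.2 zslope 0.31
  bar 1 72 [-1.46836466e-03  5.60626233e+01] 106.87976114323754
  bar -1 75 [-3.96622304e-03 -5.62441522e+01] 106.75077149234372
  rim x 1 177 89.9 ang 0.34
  rim y 1 124 116.5 ang -0.45
  rim y -1 33 -128.4 ang 8.29
top 962 17.5723881609623
  tray edge tool x -1 286 [100.7 103.9 107.3] ang -0.0 z 17.5 zslope -0.09
  tray edge tool y 1 215 [70.5 73.7 77.1] ang 0.25 z 17.5 zslope 0.38
  tray edge tool y -1 162 [71.7 74.9 78.2] ang 0.58 z 17.6 zslope 0.12
  rim x -1 39 -91.9 ang 0.75
  rim y -1 10 -114.8 ang 2.78
```

View pics/scene3.png

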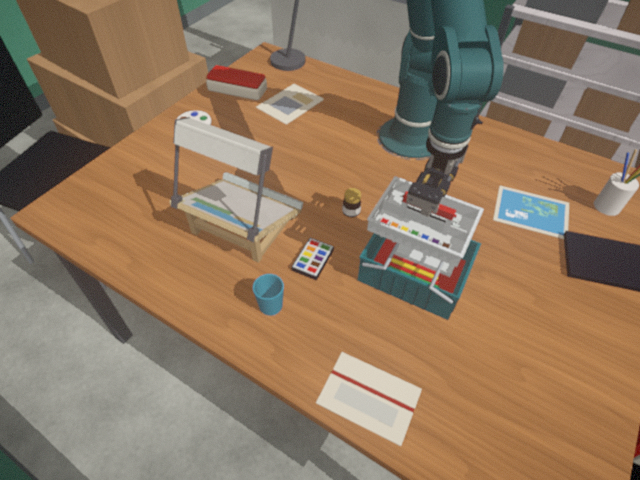

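The scene view shows the tray held level over the crate at about (425,215), with both bails lying across the crate. The easel is empty, and the jar, tin and cup have not moved.

Request:
step_arm([
  {"rot": [-0.001,0.004,-0.0066],"dp": [4,0,5],"claw": -1},
  {"rot": [0,0,0],"dp": [4,0.2,10],"claw": -1},
  {"rot": [0,0,0],"dp": [3.7,0,12],"claw": -1},
  {"rot": [0,0,0],"dp": [0,0,10],"claw": -1},
  {"rot": [0,0,0],"dp": [0,0,8],"claw": -1},
  {"rot": [0,0,0],"dp": [0,0,3],"claw": -1},
  {"rot": [0,0,0],"dp": [0,0,0],"claw": -1},
  {"rot": [0,0,0],"dp": [0,0,0],"claw": -1},
  {"rot": [0,0,0],"dp": [0,0,0],"claw": -1},
])

```text
time_s: 22.75
position: [506.7, 248.0, 192.4]
tcp_rot: [-2.137, -2.301, -0.002]
force: [0.2, 0.6, -2.2]
grip_width: 15.5
gripper_force: 35.0
```

Run:
```python
from h import *
mv(cw([-0.3,1,166]),Rplace);o=env.get_obs();print(o["force"])
```

```text
t 22.75 pos [506.7 248.  192.4] rot [ 0.0003 -0.0012  0.0023] | 0.15 dp_tgt [-2.1 -0.1 26.4] dp_cur [-2.1 -0.1 26.4] 26.5
[ 0.20005694  0.58771124 -2.18076068]
```

Request:
step_arm([
  {"rot": [0,0,0],"dp": [-2,0,3],"claw": -1},
  {"rot": [0,0,0],"dp": [0,0,5],"claw": -1},
  {"rot": [0,0,0],"dp": [0,0,4],"claw": -1},
  {"rot": [0,0,0],"dp": [0,0,3],"claw": -1},
  {"rot": [0,0,0],"dp": [0,0,0],"claw": -1},
  {"rot": [0,0,0],"dp": [0,0,0],"claw": -1},
  {"rot": [0,0,0],"dp": [0,0,0],"claw": -1},
])

```text
time_s: 23.33
position: [506.5, 246.0, 177.0]
tcp_rot: [-2.137, -2.301, -0.001]
force: [0.4, 0.2, -3.5]
grip_width: 15.6
gripper_force: 35.0
```

Run:
```python
from h import *
mv(cw([-0.3,1,166]),Rplace);o=env.get_obs();print(o["force"])
im,w=cloud("scene");cv2.imwrite("pics/s4.png",cv2.resize(im[150:330,330:510,::-1],None,fx=3.3,fy=3.3,interpolation=cv2.INTER_CUBIC))
```

```text
t 23.33 pos [506.5 246.  177. ] rot [-0.0004 -0.001   0.0025] | 0.15 dp_tgt [-0.1  0.2 11. ] dp_cur [-0.1  0.2 11. ] 11.0
[ 0.41079162  0.22652495 -3.49480602]
```

View pics/s4.png

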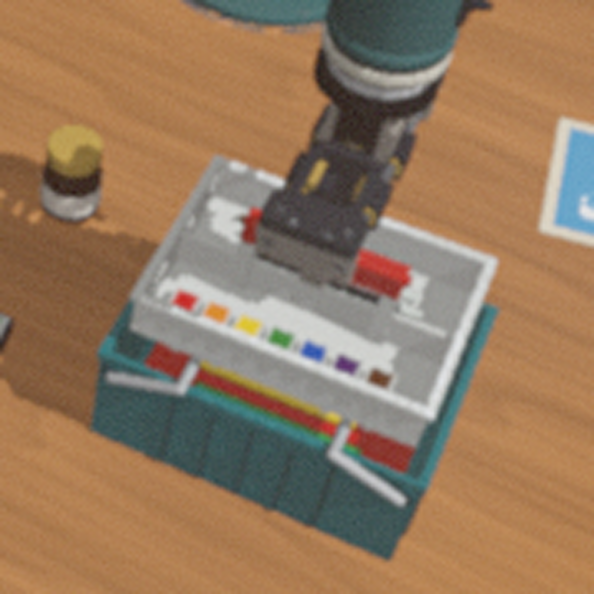

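The crop shows the tray hovering square over the crate, with the bail corners emerging at (190,375) and (345,435). I'll lower it the rest of the way.

Request:
step_arm([
  {"rot": [0,-0.001,0.0025],"dp": [0,0.2,3],"claw": -1},
  {"rot": [0,0,0],"dp": [0,0,3],"claw": -1},
  {"rot": [0,0,0],"dp": [0,0,2],"claw": -1},
  {"rot": [0,0,0],"dp": [0,0,0],"claw": -1},
  {"rot": [0,0,0],"dp": [0,0,0],"claw": -1},
])

```text
time_s: 23.8
position: [506.5, 245.9, 168.7]
tcp_rot: [-2.14, -2.299, 0.001]
force: [-0.1, 0.4, -3.9]
grip_width: 15.7
gripper_force: 35.0
```

Request:
step_arm([
  {"rot": [0,0,0],"dp": [0,0,1],"claw": -1},
  {"rot": [0,0,0],"dp": [0,0,1],"claw": -1},
  {"rot": [0,0,0],"dp": [0,0,0],"claw": -1},
  {"rot": [0,0,0],"dp": [0,0,0],"claw": -1},
])

```text
time_s: 24.13
position: [506.6, 245.9, 166.9]
tcp_rot: [-2.141, -2.299, 0.001]
force: [0.6, -0.8, -3.9]
grip_width: 15.6
gripper_force: 35.0
```

Request:
step_arm([
  {"rot": [0,0,0],"dp": [0,0,1],"claw": -1},
  {"rot": [0,0,0],"dp": [0,0,1],"claw": -1},
  {"rot": [0,0,0],"dp": [0,0,0],"claw": -1},
  {"rot": [0,0,0],"dp": [0,0,0],"claw": -1},
])

```text
time_s: 24.47
position: [506.9, 245.9, 165.4]
tcp_rot: [2.141, 2.299, -0.0]
force: [-0.4, -1.1, 0.8]
grip_width: 15.7
gripper_force: 35.0
```

Run:
```python
from h import *
mv(cw([-0.3,1,166]),Rplace);o=env.get_obs();print(o["force"],o["ft_torque"])
```

```text
t 24.47 pos [506.9 245.9 165.4] rot [-0.      0.0002 -0.0004] | 0.02 dp_tgt [ 0.1 -0.1 -0.6] dp_cur [ 0.1 -0.1 -0.6] 0.7
[-0.44846493 -1.1155129   0.8360338 ] [-0.22410762  0.16451607 -0.03144267]
```

Request:
step_arm([
  {"rot": [0,0,0],"dp": [0,0,0.7],"claw": -1},
  {"rot": [0,0,0],"dp": [0,0,0],"claw": -1},
  {"rot": [0,0,0],"dp": [0,0,0],"claw": -1},
  {"rot": [0,0,0],"dp": [0,0,0],"claw": -1},
], force=5)

```text
time_s: 24.8
position: [506.9, 246.0, 165.1]
tcp_rot: [2.14, 2.299, 0.0]
force: [-2.7, -2.1, 4.2]
grip_width: 16.1
gripper_force: 5.0
```

Request:
step_arm([
  {"rot": [0,0,0],"dp": [0,0,0],"claw": -0.5},
  {"rot": [0,0,0],"dp": [0,0,0],"claw": -0.2},
  {"rot": [0,0,0],"dp": [0,0,0],"claw": 0.1},
  {"rot": [0,0,0],"dp": [0,0,0],"claw": 0.1},
  {"rot": [0,0,0],"dp": [0,0,0],"claw": 0.1},
  {"rot": [0,0,0],"dp": [0,0,0],"claw": 0.1},
  {"rot": [0,0,0],"dp": [0,0,-5],"claw": 0.1},
  {"rot": [0,0,0],"dp": [0,0,-15],"claw": 0.1},
  {"rot": [0,0,0],"dp": [0,0,-30],"claw": 0.1},
  {"rot": [0,0,0],"dp": [0,0,-35],"claw": 0.1},
  {"rot": [0,0,0],"dp": [0,0,-35],"claw": 0.1},
  {"rot": [0,0,0],"dp": [0,0,-25],"claw": 0.1},
  {"rot": [0,0,0],"dp": [0,0,0],"claw": 0.1},
  {"rot": [0,0,0],"dp": [0,0,0],"claw": 0.1},
])

```text
time_s: 25.97
position: [507.3, 246.3, 311.1]
tcp_rot: [2.14, 2.298, 0.004]
force: [-0.3, -0.2, -1.1]
grip_width: 50.2
gripper_force: 0.0
```

Run:
```python
from h import *
mv(cw([0,0,166]),Rplace);print(env.get_obs()["force"])
for n in("scene","top"):
    im,w=cloud(n)
    if n=="scene":cv2.imwrite("pics/s5.png",cv2.resize(im[150:330,330:510,::-1],None,fx=3.3,fy=3.3,interpolation=cv2.INTER_CUBIC))
    hsv=cv2.cvtColor(im,cv2.COLOR_RGB2HSV).astype(int);H,S,V=hsv[...,0],hsv[...,1],hsv[...,2]
    l=(w-C)@Rz(CY).as_matrix()
    q=l[(S<50)&(V>100)&(abs(l[...,2]-148)<5)&(abs(l[...,0])<90)&(abs(l[...,1])<120)];print(n,"z",np.median(q[:,2]))
    q2=l[(H>80)&(H<100)&(S>100)&(l[...,2]>92)&(l[...,2]<110)]
    for nm,q,hx,hy in(("tray",q,75,105),("rim",q2,88,118)):
      for ax,o_,h in((0,1,hx),(1,0,hy)):
        for s in(1,-1):
            g=q[(abs(s*q[:,ax]-h)<9)&(abs(q[:,o_])<70)]
            if len(g)>12:p=np.polyfit(g[:,o_],g[:,ax],1);print("  ",nm,"xy"[ax],s,len(g),p[1].round(1),"ang",np.degrees(p[0]).round(2),"z",g[:,2].mean().round(1))
```

```text
t 25.97 pos [507.3 246.3 311.1] rot [ 0.003  -0.0008 -0.0002] | 0.18 dp_tgt [ -1.3  -0.3 145.1] dp_cur [ -1.4  -0.7 145.1] 145.1
[-0.3382607  -0.23023718 -1.05324027]
scene z 147.20608679403648
   tray x 1 214 76.2 ang -0.12 z 147.2
   tray x -1 196 -72.5 ang 0.01 z 146.8
   tray y 1 155 103.5 ang 0.02 z 147.5
   tray y -1 153 -104.8 ang -0.11 z 147.3
   rim x 1 148 89.7 ang -0.35 z 99.3
   rim y 1 90 116.7 ang 0.2 z 99.7
top z 147.3224692047218
   tray x 1 246 73.7 ang 0.09 z 147.2
   tray x -1 270 -75.1 ang 0.01 z 147.3
   tray y -1 301 -103.2 ang -0.03 z 147.3
   rim x 1 141 86.4 ang 0.03 z 99.3
   rim x -1 191 -89.5 ang 0.35 z 99.3
```

View pics/s5.png

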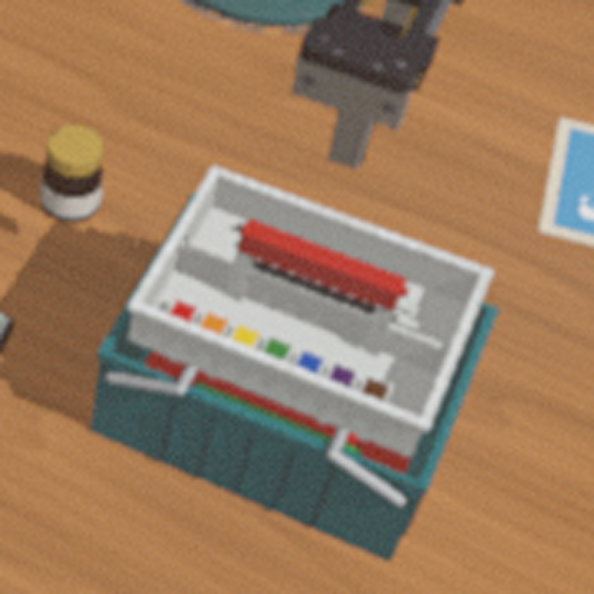

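The crop shows the tray standing level and square on both bails, with the gripper clear above it. Measured wall tops are at about 148 mm all round, and the tray is within roughly 1 mm of the crate's centre.

```bash
python3 -c "
from bench import env
print(env.finish_job())"
```

```text
the job is handed in; nothing more can be done
None
```

I swung both bails over onto the crate's rim, then lifted the tray off square to the board and stacked it on them. The camera check showed it level, square and within about 1 mm of centre; I handed the job in at about 26 s, with no verdict returned. The crate shifted about 2 mm while I turned the first bail.

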